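Prop the tea bin's lid on its stay and fetch the cup

ROBOT

A 6-joint arm with a two-finger parallel gripper is mounted at the origin on the work surface. World frame = base frame: x ahead of the robot, y to its left, z up, the work surface at z = 0. Lengths are in m, angles in rad, forces in N, time in s.
With the tool pointing down it reaches from about 0.25 to 0.775 m from the base axis. Payload 4 kg.
Tool frame: the origin (TCP) lies at the very end of the fingers, on their centre line; the grasp point (between the pads) lies 19 mm behind it; z points along the fingers, y is the line along which they close (so a half turn about z gives the same grasp; the last joint's range is limited). The gripper opens to 94 mm and grips with 3 to 60 N. Pads are 16 mm wide; open, the fingers measure 119 mm over their backs; the gripper's body (75 mm by 177 mm) begins 78 mm behind the grasp point.
Start: joints at [-1.255, 0.087, 1.371, -0, 1.684, -0.103], TCP at [0.224, -0.502, 0.206] pointing down, gripper open.
Joint ranges: [-3.1, 3.1], [-0.76, 2.03], [0.27, 2.55], [-1.08, 4.22], [0.17, 2.65], [-2.57, 2.57]. Speed limits (rad/s): [2.79, 2.79, 3.14, 3.14, 3.14, 3.14].

INTERFACE

Orientations are given as [roll, pitch, yaw] about the fixed x, y, z axes, in that order (R = Rz(yaw) Ry(pitch) Rx(roll)).
In Python, from bench import robot, vision gives the robot as it stands.
- The arm moves only by the shell command python3 -m crank 'ROWS'. ROWS is JSON, a list of rows, each a list of 3 entries, a list of its own where there are three numbers: the closure, from 0 (fully open) to 1 (shut), then the shift along the tool's x, y, z in m, then the turn, a rotation vector about the tool's x, y, z in degrees. A call has 1 to 8 rows; each row shifts and turns the commanded pose from where the row before left it, along the tool's axes as they then stand; what a row does not reach is not made up. A row lasts 1/10 s, in which the tool goes at most 50 mm and 8.59 degrees, less where a joint would pass 70% of its speed; a pose out of reach is approached as far as the arm can. A call with a gripper value outside its range is refused whole. The fingers move at their own pace and stop on an object; the grip force is fixed at half the most. Time passes only in rows, so rows that do not move let the fingers close. It gives the time, the measured TCP pose, the force, the opening and the grip force at its end, in the units of the state.
- robot.get_obs(): the state, without advancing time (a new reading comes with each control period).
- vision.snapshot(name): name is "scene" or "side" or "wrist"; returns a dict with "color" (384x512x3 uint8, red, green, blue), "z_map" (384x512 float32, m along the optical axis (not along the pixel's ray), 0 where there is no reading), "fx", "fy", "cx", "cy" (pixels), "dist" ([k1, k2, p1, p2, k3] as OpenCV has them; the pictures are not rectified), "R" (3x3) and "t" (3): a world point X has camera coordinates R X + t. Camera axes: x right, y down, z forward; pixel columns grow to the right and rows downward; lengths in m; the calibration is good to about 2 mm. A picture is of the moment at which its call begins.
- robot.close_job(): hands the job in; it is judged then, once.
The state is a dict: "time": time; "joint_positions": joint angles; "qvel": joint speeds; "joint_torque": joint torques, N m; "tool_pos": TCP position; "ee_rot": TCP orientation; "wrist_force": force on the tool from outside, world axes, zero at the start; "wrist_torque": the same for the moment, N m; "width": finger opening in m; "finger_force": force on a finger pad.
Only numpy, scipy, OpenCV 4.12 (cv2) and the standard library are available. Lean on these libraries where they do the work, as an engineer would, in place of code of your own. Each camera call takes 0.05 s, during which the arm holds its last target. There are 200 camera calls.

TASK

Lift the lid of the cypress bin until its stay drops behind the step of the side rail, then lower the lid gently until it rests on the stay and let go. Reach in under the propped lid, take out the celadon cup, keeping it upright, and set it down gently in the middle of the dark wooden saucer. Leave the lid propped, the tin standing in its place in the bin and all other things where they are.

Things in the scene. Friction and masses are not known exactly. Their poses are not given: they have to be found in the camera images.
- bin: Fixed low bin of cypress, 210 deep (x) x 330 wide (y) x 90 mm high, walls 10 mm, inner floor 8 mm above its underside. Origin: centre of the underside, on the worktop. Its x axis points away from the robot to the hinge side (yaw within 0.2 rad of the world's), y to its left, z up.
- lid (a joint): Angle of the bin's flat lid (210 x 330 x 10 mm, 0.28 to 0.56 kg) about its far edge: 0 = shut, growing as the front rises, end stop at 1.35 rad. Let go below the catch, it falls shut. Near 1.14 rad the roller of its stay drops off the rail's step (raise to 1.22 rad to be sure); lowered from there, the lid comes to rest on the stay at about 1.05 rad.
- lid_handle (a point): Middle of the lid's handle: a level steel bar 12 mm thick along the bin's y, 40 mm in front of the lid's front edge, on two side arms 70 mm either side of the middle. Shut, it is 145 mm in front of the bin's origin (-x), 95 mm above the worktop. It swings at 250 mm from the hinge axis and can turn between the fingers.
- lid_hinge (a point): Middle of the lid's hinge axis, which lies along the bin's y: in the bin's frame x = 105, y = 0, z = 90 mm. The lid_handle point lies 250 mm from it towards -x and 5 mm above it when shut.
- stay_tip (a point): Axis of the 12 mm roller at the end of the stay, a thin steel bar, 130 mm from its pivot on the lid's left edge. The stay hangs by its own weight and its roller runs along the side rail as the lid rises. Shut, it is near the rail's front (bin x about -98, z 76 mm); caught, it stands on the low part against the step (bin x about -18, z 64 mm).
- rail_step (a point): Top edge of the step in the steel rail, 24 mm wide, along the outside of the bin's left (+y) wall; in the bin's frame x = -24, y = 177, z = 70 mm. In front of it the rail's top is 70 mm high, behind it 58 mm.
- cup: Straight-sided celadon cup without handle, open on top, 60 mm outside diameter, 75 mm high, 0.14 to 0.28 kg. Origin: centre of its foot, z up. Stands in the bin 90 to 115 mm before the hinge axis, left or right, 110 mm or more from the tin's axis. The propped lid leans over it, 60 degrees from level: lean the tool back to the robot by about 30 degrees and come and go along that slant.
- tin: Bystander in the bin: closed steel tin, 56 mm diameter, 74 mm high with its little top knob. Origin: centre of its underside.
- saucer: Loose flat dark wooden disc, 110 mm diameter, 8 mm thick, 0.15 kg, lying on the worktop to the robot's right. Origin: centre of its underside.
- whisk: Bystander: bamboo whisk on a white porcelain shaper, 68 mm wide, 150 mm high. Origin: centre of its foot.
- caddy: Bystander: steel caddy, 72 mm diameter, 100 mm high. Origin: centre of its underside.
- scoop: Bystander: wooden scoop lying flat, about 180 mm long, 26 mm wide, 8 mm thick. Origin: on the worktop, under its length.
- bowl: Bystander: celadon bowl, 116 mm wide, 70 mm high, left of the bin. Origin: centre of its foot.
Things that resemble listed ones, but are neither listed nor needed, are in the scene too. There is more than one size of the saucer; the one meant has the size given above.

How it is judged:
On the way, in this order (a step that is already met when the one before it is completed fails the run):
1. the lid rests on its stay, the stay's end behind the step, the hand off the lid, the cup still standing in the bin (value of joint lid between 0.98 and 1.1 rad and x of stay_tip in the frame of bin above -0.025 m and z of stay_tip in the frame of bin below 0.069 m and contact force between each of the arm, the fingers and bin below 0.2 N and z of cup in the frame of bin below 0.015 m), for 0.3 s.
2. the cup is lifted clear of the bin, the lid still propped (height (world z) of cup above 0.09 m and contact force between the fingers and cup above 1 N and value of joint lid between 0.98 and 1.16 rad), for 0.1 s.
At the end, for the whole second after the job is handed in: The cup stands upright and still on the saucer, its centre within 20 mm of the saucer's, the saucer lying on the worktop; the lid rests on its stay (0.98 to 1.10 rad) with the stay's end behind the step; the tin stands on the bin's floor (horizontal distance between cup and saucer below 0.02 m and z of cup in the frame of saucer between 0.005 and 0.012 m and angle between cup's own z axis and vertical below 0.08 rad and linear speed of cup below 0.02 m/s and height (world z) of saucer below 0.005 m and value of joint lid between 0.98 and 1.1 rad and x of stay_tip in the frame of bin above -0.025 m and z of stay_tip in the frame of bin below 0.069 m and angle between tin's own z axis and vertical below 0.1 rad and z of tin in the frame of bin below 0.015 m); the robot touches nothing.
It fails at once if the lid falls or is slammed (faster than 1.8 rad/s downward) (velocity of joint lid below -1.8 rad/s).
It fails at once if the cup is let go more than 10 mm above the saucer, or pressed on it with over 60 N (contact force between cup and saucer above 60 N or (horizontal distance between cup and saucer below 0.08 m and z of cup in the frame of saucer above 0.018 m and contact force between the fingers and cup below 0.2 N)).
It fails at once if the cup is tipped by more than about 40 degrees (angle between cup's own z axis and vertical above 0.7 rad).
It fails at once if the tin is shifted by more than 30 mm or knocked over (distance of tin from where it was at the start of the episode above 0.03 m or angle between tin's own z axis and vertical above 0.5 rad).
It fails at once if another thing on the worktop is shifted by more than 30 mm (distance of any of whisk, caddy, scoop, bowl from where it was at the start of the episode above 0.03 m).
It also fails if it takes over 59 s, if anything falls off the work surface, if the arm or the gripper's body presses on something with over 40 N, if the wrist force passes 120 N, or if a joint passes its speed limit or range.

## Working session

There is one attempt and no reset: what is moved stays moved. The work goes in short steps, Python scripts to look and compute and a shell command to move; the robot and the scene stay as the last step left them, time stands still between calls to the robot, and variables do not carry over. Pictures are saved under pics/ and viewed, at most 10 in all, crops included, and the job is handed in when it is done.

```bash
ls; mkdir -p pics; cat > h.py <<'E'
import numpy as np, cv2
from bench import robot, vision
from scipy.spatial.transform import Rotation as Rn
def snap(n): return vision.snapshot(n)
def cloud(s):
    z=s["z_map"]; h,w=z.shape
    K=np.array([[s["fx"],0,s["cx"]],[0,s["fy"],s["cy"]],[0,0,1.]])
    uv=np.stack(np.meshgrid(np.arange(w),np.arange(h)),-1).reshape(-1,1,2).astype(np.float64)
    n=cv2.undistortPoints(uv,K,np.array(s["dist"],float)).reshape(h,w,2)
    P=np.dstack([n*z[...,None],z]); X=(P-np.array(s["t"]))@np.array(s["R"])
    X[z==0]=np.nan
    return X
E
python3 - <<'E'
from h import *
for n in ("scene","side"):
    s=snap(n); np.savez("pics/"+n,**s); cv2.imwrite(f"pics/{n}0.png",cv2.resize(s["color"][...,::-1],(768,576)))
    print(n,np.round(-np.array(s["R"]).T@np.array(s["t"]),3),np.round(s["R"],2).tolist(),(s["z_map"]>0).mean())
print(robot.get_obs())
E
```

```text
pics
scene [ 1.253 -0.231  1.288] [[0.35, 0.94, -0.01], [0.79, -0.3, -0.53], [-0.5, 0.17, -0.85]] 0.9962056477864584
side [-0.104  0.912  1.201] [[-0.82, -0.58, 0.02], [-0.42, 0.57, -0.7], [0.4, -0.58, -0.71]] 0.9962107340494791
{'time': 0.1, 'joint_positions': array([-1.25510524e+00,  8.78933386e-02,  1.37205877e+00, -1.74690013e-05,
        1.68357862e+00, -1.03094078e-01]), 'qvel': array([ 8.62667714e-04,  5.64685937e-04, -2.53494682e-03, -6.54167488e-06,
       -1.49708791e-04, -1.45949492e-04]), 'joint_torque': array([ 1.89528953e-03, -3.41253090e+01, -3.03301299e+01,  7.18237599e-02,
        3.03916179e-02, -1.00293169e-04]), 'tool_pos': array([ 0.22350373, -0.50202264,  0.20443701]), 'ee_rot': array([-3.13966308e+00, -1.82181264e-04,  4.18783044e-01]), 'wrist_force': array([ 0.70253261, -0.00811095,  0.45662462]), 'wrist_torque': array([-0.00504291, -0.00628151, -0.05112667]), 'finger_force': 0.0, 'width': 0.0940013300601703}
```

View pics/scene0.png

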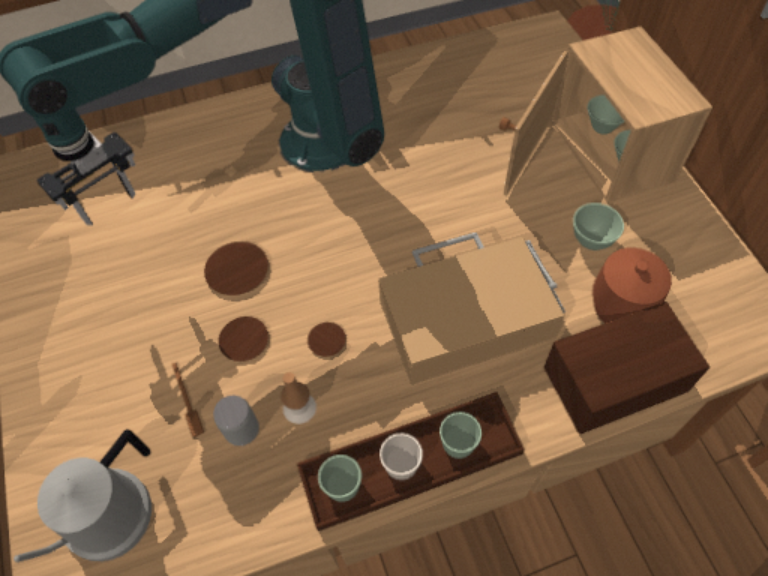

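View pics/side0.png

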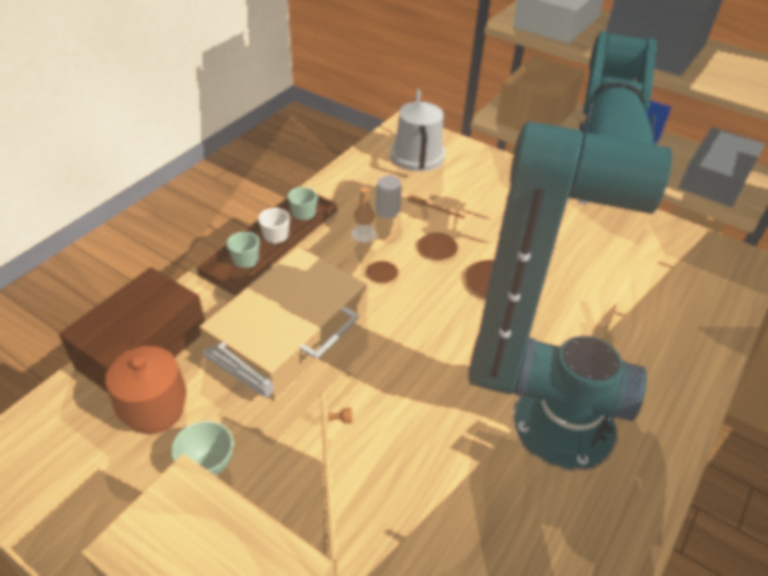

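The scene view shows the shut bin lid around (470,300), with its handle at (447,248). Three dark discs lie at (237,270), (244,339) and (327,339). The side view agrees. Next I measure the lid rectangle, the handle and the discs.

```bash
python3 - <<'E'
from h import *
for n in ("scene","side"):
    s=dict(np.load(f"pics/{n}.npz")); X=cloud(s); c=s["color"].astype(int); x,y,z=X[...,0],X[...,1],X[...,2]
    m=(abs(z-.1)<.008)&(x>.25)&(x<.75)&(abs(y)<.4)
    k,l,st,ce=cv2.connectedComponentsWithStats(m.astype(np.uint8)); i=1+np.argmax(st[1:,4])
    p=X[l==i]; r=cv2.minAreaRect((p[:,:2]*1000).astype(np.float32)); b=cv2.boxPoints(r)
    print(n,"lid z",np.median(p[:,2]),r, b.round(0).tolist())
    # discs
    hsv=cv2.cvtColor(s["color"],cv2.COLOR_RGB2HSV)
    m=(abs(z-.008)<.008)&(c.sum(2)<260)&(c[...,0]>c[...,2]+10)&(x>.1)&(x<.75)&(y<.2)
    k,l,st,ce=cv2.connectedComponentsWithStats(m.astype(np.uint8))
    for i in range(1,k):
        if st[i,4]>150:
            p=X[l==i]; (a,rr)=cv2.minEnclosingCircle((p[:,:2]*1000).astype(np.float32)); print("disc",ce[i]*1.5,a,2*rr,np.median(p[:,2]),st[i,4], "mean",p[:,:2].mean(0))
    # handle: greyish
    m=(z>.075)&(z<.11)&(abs(c[...,0]-c[...,2])<35)&(x>.2)&(x<.55)&(abs(y)<.35)
    k,l,st,ce=cv2.connectedComponentsWithStats(m.astype(np.uint8),connectivity=8)
    for i in range(1,k):
        if st[i,4]>12:
            p=X[l==i]; print("grey",ce[i]*1.5,st[i,4],p.mean(0).round(3),p.min(0).round(3),p.max(0).round(3))
E
```

```text
scene lid z 0.10030836009850291 ((607.045166015625, 152.9465789794922), (348.6546325683594, 259.907958984375), 88.02399444580078) [[471.0, -17.0], [731.0, -26.0], [743.0, 323.0], [483.0, 332.0]]
disc [236.21639785 268.11424731] (320.8907775878906, -297.03759765625) 150.9823455810547 0.011035527022490728 1116 mean [ 0.32429083 -0.29755814]
disc [242.89203085 338.54691517] (503.4703063964844, -323.2203063964844) 113.70645141601562 0.007610358406215318 778 mean [ 0.50613763 -0.32554356]
disc [326.37610619 339.22566372] (571.099609375, -156.22946166992188) 89.2807388305664 0.0058976007993228555 452 mean [ 0.5702366  -0.15681035]
disc [191.11805556 411.58333333] (615.439453125, -472.6120910644531) 143.94996643066406 0.006924013277830404 216 mean [ 0.63196265 -0.46491586]
grey [444.28960396 245.46534653] 202 [0.492 0.144 0.099] [0.478 0.072 0.09 ] [0.524 0.223 0.108]
grey [527.89285714 243.42857143] 14 [0.541 0.324 0.081] [0.533 0.32  0.078] [0.549 0.329 0.085]
side lid z 0.10049725222478784 ((606.0966186523438, 152.28944396972656), (350.56298828125, 263.16986083984375), 88.76644134521484) [[471.0, -20.0], [734.0, -26.0], [741.0, 325.0], [478.0, 330.0]]
grey [332.22527473 334.3021978 ] 182 [0.489 0.153 0.099] [0.475 0.056 0.078] [0.523 0.226 0.107]
grey [263.7 380.7] 25 [0.537 0.326 0.081] [0.528 0.316 0.075] [0.549 0.334 0.088]
```

```bash
python3 - <<'E'
from h import *
for n in ("scene","side"):
    s=dict(np.load(f"pics/{n}.npz")); X=cloud(s); c=s["color"].astype(int); x,y,z=X[...,0],X[...,1],X[...,2]
    m=(abs(z-.1)<.006)&(x>.25)&(x<.8)&(abs(y)<.4)&(c[...,0]-c[...,2]>40)
    m=cv2.morphologyEx(m.astype(np.uint8),cv2.MORPH_OPEN,np.ones((9,9)))
    k,l,st,ce=cv2.connectedComponentsWithStats(m); i=1+np.argmax(st[1:,4])
    p=X[l==i]; r=cv2.minAreaRect((p[:,:2]*1000).astype(np.float32)); b=cv2.boxPoints(r)
    print(n,r, b.round(0).tolist())
    m=(z>.085)&(z<.112)&(abs(c[...,0]-c[...,2])<40)&(x>.4)&(x<.5)&(abs(y-.15)<.1)
    p=X[m]; f=cv2.fitLine((p[:,:2]*1000).astype(np.float32),cv2.DIST_HUBER,0,.01,.01).ravel(); print("bar",f,p.min(0),p.max(0))
    m=(abs(z-.008)<.008)&(c.sum(2)<260)&(abs(x-.505)<.075)&(abs(y+.325)<.075)
    cs=max(cv2.findContours(m.astype(np.uint8),0,1)[0],key=cv2.contourArea).reshape(-1,2)
    q=X[cs[:,1],cs[:,0],:2]; q=(q*1000).astype(np.float32); q=q[~np.isnan(q).any(1)]; print("saucer",cv2.fitEllipse(q))
E
```

```text
scene ((628.2996826171875, 142.77804565429688), (328.5654602050781, 214.03387451171875), 88.4075698852539) [[517.0, -18.0], [731.0, -24.0], [740.0, 304.0], [526.0, 310.0]]
bar [1.6776089e-02 9.9985927e-01 4.8725516e+02 1.5340070e+02] [0.47639642 0.07202066 0.08962441] [0.49971057 0.22279171 0.10802834]
saucer ((505.2833251953125, -325.5347900390625), (104.6405258178711, 105.97632598876953), 61.78596878051758)
side ((627.22314453125, 164.42263793945312), (291.0437927246094, 205.35707092285156), 86.17753601074219) [[515.0, 26.0], [720.0, 12.0], [739.0, 303.0], [534.0, 316.0]]
bar [1.7072519e-02 9.9985427e-01 4.8227921e+02 1.5471416e+02] [0.4733896  0.07304052 0.09087525] [0.49946565 0.22591106 0.10653939]Traceback (most recent call last):
  File "<stdin>", line 12, in <module>
ValueError: max() iterable argument is empty
```

Bin centre is about (0.628,0.143), yaw about -0.02, handle about (0.483,0.147,0.095), and the saucer (110 mm disc) is at (0.506,-0.325). I move above the handle next.

```bash
cat >> h.py <<'E'
B=np.array([.628,.143,0]); YAW=-.02
Rb=Rn.from_euler("z",YAW)
def binp(p): return B+Rb.apply(p)
def plan(pos,R):
    """shift in present tool axes, turn about tool axes after it (deg)"""
    o=robot.get_obs(); T=Rn.from_euler("xyz",o["ee_rot"])
    d=T.inv().apply(np.array(pos)-o["tool_pos"]); r=(T.inv()*R).as_rotvec(degrees=True)
    print("pos",o["tool_pos"].round(4),"t",o["time"],"shift",d.round(4),"turn",r.round(2),"rows",np.linalg.norm(d)/.05,np.linalg.norm(r)/8.59)
    return d,r
down=lambda yaw: Rn.from_euler("xyz",[np.pi,0,yaw])
E
python3 - <<'E'
from h import *
h=binp([-.145,0,.095]); print(h)
plan(h+[0,0,.085],down(np.pi/2+YAW))
E
```

```text
[0.483029   0.14589981 0.095     ]
pos [ 0.2235 -0.502   0.2044] t 0.1 shift [ 0.5006 -0.4863  0.0255] turn [ -0.09  -0.07 -64.86] rows 13.967877878826943 7.550600474694078
```

```bash
python3 -m crank '[[0.6,[0.0313,-0.0304,0],[0,0,0]],[0.6,[0.0313,-0.0304,0],[0,0,0]],[0.6,[0.0313,-0.0304,0],[0,0,0]],[0.6,[0.0313,-0.0304,0],[0,0,0]],[0.6,[0.0313,-0.0304,0],[0,0,0]],[0.6,[0.0313,-0.0304,0],[0,0,0]],[0.6,[0.0313,-0.0304,0],[0,0,0]],[0.6,[0.0313,-0.0304,0],[0,0,0]]]'
python3 -m crank '[[0.6,[0.0313,-0.0304,0],[0,0,0]],[0.6,[0.0313,-0.0304,0],[0,0,0]],[0.6,[0.0313,-0.0304,0],[0,0,0]],[0.6,[0.0313,-0.0304,0],[0,0,0]],[0.6,[0.0313,-0.0304,0],[0,0,0]],[0.6,[0.0313,-0.0304,0],[0,0,0]],[0.6,[0.0313,-0.0304,0],[0,0,0]],[0.6,[0.0313,-0.0304,0],[0,0,0]]]'
python3 -m crank '[[0.6,[0,0,0],[0,0,-8.1]],[0.6,[0,0,0],[0,0,-8.1]],[0.6,[0,0,0],[0,0,-8.1]],[0.6,[0,0,0],[0,0,-8.1]],[0.6,[0,0,0],[0,0,-8.1]],[0.6,[0,0,0],[0,0,-8.1]],[0.6,[0,0,0],[0,0,-8.1]],[0.6,[0,0,0],[0,0,-8.1]]]'
python3 - <<'E'
from h import *
h=binp([-.145,0,.095])
plan(h+[0,0,-.012],down(np.pi/2+YAW)); print(robot.get_obs()["width"],robot.get_obs()["joint_positions"])
s=snap("wrist"); cv2.imwrite("pics/w1.png",s["color"][...,::-1])
X=cloud(s); c=s["color"].astype(int); x,y,z=X[...,0],X[...,1],X[...,2]
m=(abs(z-.1)<.006)&(c[...,0]-c[...,2]<40)&(x>.44)&(x<.51)&(y>.04)&(y<.25)
p=X[m]; print(len(p), p.min(0),p.max(0), cv2.fitLine((p[:,:2]*1000).astype(np.float32),cv2.DIST_HUBER,0,.01,.01).ravel())
E
```

```text
time: 0.9
tool_pos: [0.3536, -0.1767, 0.2051]
ee_rot: [-3.141, 0.0, 0.418]
wrist_force: [1.0, -0.7, -0.1]
width: 0.0383
finger_force: 0.0
time: 1.7
tool_pos: [0.4834, 0.1474, 0.205]
ee_rot: [3.141, 0.001, 0.419]
wrist_force: [1.0, -0.2, 0.8]
width: 0.0375
finger_force: 0.0
time: 2.5
tool_pos: [0.483, 0.1455, 0.2048]
ee_rot: [-3.14, 0.0, 1.556]
wrist_force: [-0.5, 0.4, -0.8]
width: 0.0375
finger_force: 0.0
pos [0.483  0.1455 0.2048] t 2.5 shift [4.000e-04 1.000e-04 1.218e-01] turn [-0.07  0.02  0.28] rows 2.436105731811551 0.03339209071891595
0.03747502503780442 [ 1.80189395e-01 -1.34076498e-02  1.47596872e+00 -8.72026642e-05
  1.68027972e+00  1.95332511e-01]
2318 [0.4774814  0.07394773 0.09416041] [0.50999426 0.22483032 0.10257003] [1.4302318e-02 9.9989772e-01 4.8545239e+02 1.5515236e+02]
```

View pics/w1.png

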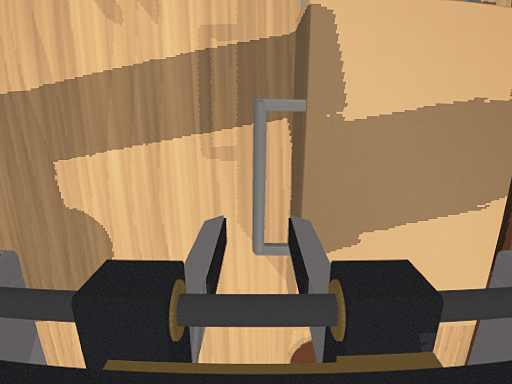

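The wrist view shows the bar at column 258, centred between the fingers (222 to 290). I descend and grip.

```bash
python3 -m crank '[[0.6,[0,0,0.03],[0,0,0]],[0.6,[0,0,0.03],[0,0,0]],[0.6,[0,0,0.03],[0,0,0]],[0.6,[0,0,0.02],[0,0,0]],[0.6,[0,0,0.012],[0,0,0]],[0.6,[0,0,0],[0,0,0]]]'
python3 -m crank '[[1,[0,0,0],[0,0,0]],[1,[0,0,0],[0,0,0]],[1,[0,0,0],[0,0,0]],[1,[0,0,0],[0,0,0]],[1,[0,0,0],[0,0,0]]]'
python3 - <<'E'
from h import *
# arc: handle shifts in tool axes (y=+binx, z=-up) for lid angles
a=np.radians(np.array([0,4,9,14,19,24,29,34,39,44,49,54,58,62,66,70])); r=.25; e=.005
x=-r*np.cos(a)+e*np.sin(a)*1; z=r*np.sin(a)+e*np.cos(a)
print(np.c_[np.degrees(a)[1:],np.diff(x),-np.diff(z)].round(4).tolist())
E
```

```text
time: 3.15
tool_pos: [0.4819, 0.1452, 0.0813]
ee_rot: [-3.137, 0.001, 1.549]
wrist_force: [-0.4, 0.1, -0.4]
width: 0.0377
finger_force: 0.0
time: 3.65
tool_pos: [0.4845, 0.1457, 0.0847]
ee_rot: [3.138, -0.0, 1.55]
wrist_force: [1.1, -0.6, 1.8]
width: 0.011
finger_force: 30.0
[[4.0, 0.001, -0.0174], [9.0, 0.0029, -0.0216], [14.0, 0.0048, -0.0213], [19.0, 0.0066, -0.0208], [24.0, 0.0084, -0.0201], [29.0, 0.0101, -0.0193], [34.0, 0.0118, -0.0184], [39.0, 0.0133, -0.0173], [44.0, 0.0148, -0.016], [49.0, 0.0161, -0.0147], [54.0, 0.0173, -0.0132], [58.0, 0.0147, -0.0095], [62.0, 0.0153, -0.0084], [66.0, 0.0158, -0.0073], [70.0, 0.0163, -0.0062]]
```

```bash
python3 -m crank '[[1,[0,0.001,-0.0174],[0,0,0]],[1,[0,0.0029,-0.0216],[0,0,0]],[1,[0,0.0048,-0.0213],[0,0,0]],[1,[0,0.0066,-0.0208],[0,0,0]],[1,[0,0.0084,-0.0201],[0,0,0]],[1,[0,0.0101,-0.0193],[0,0,0]],[1,[0,0.0118,-0.0184],[0,0,0]],[1,[0,0,0],[0,0,0]]]'
python3 - <<'E'
from h import *
o=robot.get_obs(); q=(Rb.inv().apply(o["tool_pos"]+[0,0,.011]-B)); v=q-[.105,0,.09]; print(q,np.degrees(np.arctan2(v[2],-v[0])),np.hypot(v[0],v[2]))
E
```

```text
time: 4.45
tool_pos: [0.5293, 0.1442, 0.224]
ee_rot: [3.142, 0.001, 1.549]
wrist_force: [-3.4, -1.5, -1.3]
width: 0.0109
finger_force: 30.0
[-0.09871038 -0.00078886  0.2350008 ] 35.44321432827914 0.2500463001787794
```

```bash
python3 -m crank '[[1,[0,0.0133,-0.0173],[0,0,0]],[1,[0,0.0148,-0.016],[0,0,0]],[1,[0,0.0161,-0.0147],[0,0,0]],[1,[0,0.0173,-0.0132],[0,0,0]],[1,[0,0.0147,-0.0095],[0,0,0]],[1,[0,0.0153,-0.0084],[0,0,0]],[1,[0,0.0158,-0.0073],[0,0,0]],[1,[0,0.0163,-0.0062],[0,0,0]]]'
python3 -m crank '[[1,[0,0,0],[0,0,0]],[1,[0,0,0],[0,0,0]],[1,[0,0,0],[0,0,0]]]'
python3 - <<'E'
from h import *
o=robot.get_obs(); q=(Rb.inv().apply(o["tool_pos"]+[0,0,.011]-B)); v=q-[.105,0,.09]; print(q,np.arctan2(v[2],-v[0]),np.hypot(v[0],v[2]))
s=snap("side"); cv2.imwrite("pics/s2.png",cv2.resize(s["color"][130:330,100:300][...,::-1],(600,600)))
E
```

```text
time: 5.25
tool_pos: [0.6512, 0.1408, 0.3174]
ee_rot: [-3.141, 0.002, 1.549]
wrist_force: [-3.3, -3.2, 5.9]
width: 0.0109
finger_force: 30.0
time: 5.55
tool_pos: [0.6523, 0.1408, 0.3173]
ee_rot: [3.138, 0.002, 1.548]
wrist_force: [-2.7, -3.5, 6.5]
width: 0.0109
finger_force: 30.0
[ 0.02434368 -0.00171334  0.32833602] 1.2444798902658123 0.2516137935971805
```

View pics/s2.png

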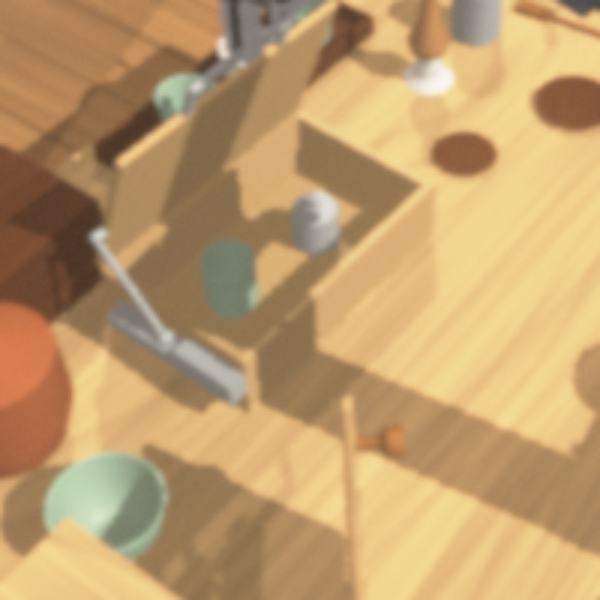

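The lid is up at about 1.23 rad and the stay roller, near (170,338), is behind the step. I lower it slowly. The cup is at the left-middle of the bin, the tin front right.

```bash
python3 -m crank '[[1,[0,-0.007,0.0025],[0,0,0]],[1,[0,-0.007,0.0028],[0,0,0]],[1,[0,-0.007,0.003],[0,0,0]],[1,[0,-0.007,0.0033],[0,0,0]],[1,[0,-0.006,0.0032],[0,0,0]],[1,[0,-0.004,0.0022],[0,0,0]],[1,[0,0,0],[0,0,0]],[1,[0,0,0],[0,0,0]]]'
python3 - <<'E'
from h import *
o=robot.get_obs(); q=(Rb.inv().apply(o["tool_pos"]+[0,0,.011]-B)); v=q-[.105,0,.09]; print(q,np.arctan2(v[2],-v[0]),np.hypot(v[0],v[2]))
E
```

```text
time: 6.4
tool_pos: [0.614, 0.1419, 0.2994]
ee_rot: [3.14, 0.001, 1.549]
wrist_force: [-2.3, -3.3, 6.7]
width: 0.0108
finger_force: 30.0
[-0.01394036 -0.00133523  0.31040523] 1.075938753669605 0.25045014403379295
```

```bash
python3 -m crank '[[1,[0,-0.003,0.0016],[0,0,0]],[1,[0,-0.002,0.0011],[0,0,0]],[1,[0,0,0],[0,0,0]],[1,[0,0,0],[0,0,0]]]'
python3 -m crank '[[1,[0,-0.002,0.0011],[0,0,0]],[1,[0,0,0],[0,0,0]],[1,[0,0,0],[0,0,0]]]'
```

```text
time: 6.8
tool_pos: [0.6121, 0.142, 0.2982]
ee_rot: [3.131, 0.0, 1.548]
wrist_force: [4.1, -2.5, 7.2]
width: 0.0113
finger_force: 30.0
time: 7.1
tool_pos: [0.6115, 0.142, 0.2978]
ee_rot: [3.127, 0.0, 1.548]
wrist_force: [7.2, -3.1, 10.0]
width: 0.011
finger_force: 30.0
```

```bash
python3 -m crank '[[0.6,[0,0,0],[0,0,0]],[0.6,[0,0,0],[0,0,0]],[0.6,[0,0,0],[0,0,0]],[0.6,[0,0,-0.02],[0,0,0]],[0.6,[0,0,-0.04],[0,0,0]],[0.6,[0,0,-0.04],[0,0,0]]]'
python3 -m crank '[[0.6,[0,-0.04,0],[0,0,0]],[0.6,[0,-0.05,0],[0,0,0]],[0.6,[0,-0.05,0],[0,0,0]],[0.6,[0,-0.05,0],[0,0,0]],[0.6,[0,-0.05,0],[0,0,0]]]'
python3 - <<'E'
from h import *
s=snap("side"); np.savez("pics/side2",**s); a=s["color"][130:330,100:300]; 
w=snap("wrist"); np.savez("pics/wrist2",**w)
cv2.imwrite("pics/c3.png",cv2.resize(np.hstack([cv2.resize(a,(384,384)),w["color"]])[...,::-1],(800,343)))
E
```

```text
time: 7.7
tool_pos: [0.6065, 0.1432, 0.3926]
ee_rot: [-3.135, 0.001, 1.55]
wrist_force: [-0.0, -0.2, 1.1]
width: 0.0375
finger_force: 0.0
time: 8.2
tool_pos: [0.365, 0.1481, 0.3926]
ee_rot: [-3.138, 0.0, 1.55]
wrist_force: [0.1, 0.1, 1.1]
width: 0.0372
finger_force: 0.0
```

View pics/c3.png

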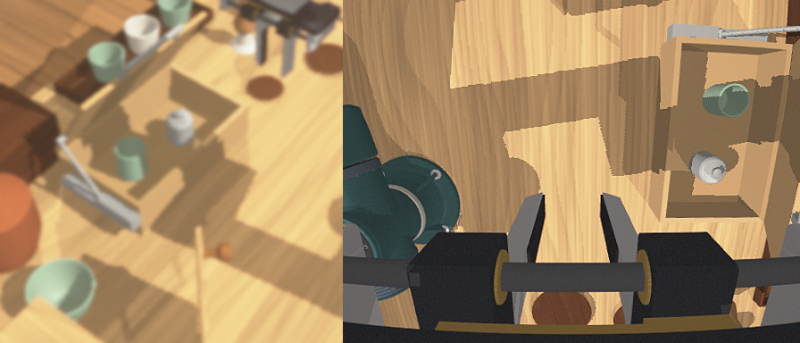

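The lid is propped. In the wrist view the cup is at (727,99) and the tin at (708,167). Now I measure both.

```bash
python3 - <<'E'
from h import *
for n in ("side2","wrist2"):
    s=dict(np.load(f"pics/{n}.npz")); X=cloud(s); hsv=cv2.cvtColor(s["color"],cv2.COLOR_RGB2HSV)
    Q=Rb.inv().apply((X-B).reshape(-1,3)).reshape(X.shape); inn=(abs(Q[...,0])<.094)&(abs(Q[...,1])<.153)&(Q[...,2]<.11)&(Q[...,2]>.012)
    g=inn&(hsv[...,0]>45)&(hsv[...,0]<95)&(hsv[...,1]>30)
    t=inn&(hsv[...,1]<40)
    for nm,m in (("cup",g),("tin",t)):
        k,l,st,ce=cv2.connectedComponentsWithStats(m.astype(np.uint8)); i=1+np.argmax(st[1:,4]); m=l==i
        p=Q[m]*1000; p1=p[p[:,2]>(74 if nm=="cup" else 50)]
        print(n,nm,len(p),"z",np.percentile(p[:,2],[1,99]),"range",p[:,:2].min(0),p[:,:2].max(0))
        for P in (p,p1):
            if len(P)>10:
                print("   circ",cv2.minEnclosingCircle(P[:,:2].astype(np.float32)),"bin; outer x",np.percentile(P[:,0],[1,99]),np.percentile(P[:,1],[1,99]))
    if n=="side2":
        m=(abs(Q[...,1])<.15)&(Q[...,2]>.13)&(Q[...,2]<.25)&(Q[...,0]>-.02)&(Q[...,0]<.11)&(hsv[...,1]>60); p=Q[m]
        f=np.polyfit(p[:,0],p[:,2],1); print("lid angle",np.arctan(-f[0]))
        print("grip of stay roller region:")
        m=(abs(Q[...,1]-.177)<.02)&(abs(Q[...,2]-.064)<.02)&(hsv[...,1]<50)&(Q[...,2]>.064); p=Q[m]; print(p.min(0),p.max(0))
E
```

```text
side2 cup 205 z [22.06447    85.87269981] range [-20.2551761   38.07506436] [39.22351174 98.03101503]
   circ ((11.607610702514648, 68.0860595703125), 31.864582061767578) bin; outer x [-19.27096176  38.57708452] [40.75233471 97.27772324]
   circ ((10.400426864624023, 68.676513671875), 30.669490814208984) bin; outer x [-19.95404852  30.45116707] [44.30241953 97.75273301]
side2 tin 237 z [17.40994812 82.87007067] range [-30.59608974 -90.32021658] [ 17.66180966 -36.00710372]
   circ ((-7.7991485595703125, -63.36445617675781), 27.940494537353516) bin; outer x [-30.26399132  13.3779002 ] [-87.6010004  -36.39812174]
   circ ((-6.457245826721191, -63.43980407714844), 27.513965606689453) bin; outer x [-28.76075509  14.02519062] [-89.16716891 -37.51433039]
lid angle 1.045661635055704
grip of stay roller region:
[-0.10445774  0.1649807   0.06403857] [0.01934468 0.19461578 0.08361477]
wrist2 cup 1339 z [12.78077919 83.70847973] range [-18.34604093  38.47020093] [40.69114965 95.75689913]
   circ ((11.38216781616211, 66.47415924072266), 29.887222290039062) bin; outer x [-17.07104604  39.40257888] [39.91625242 94.21204271]
   circ ((11.399465560913086, 66.60567474365234), 29.832271575927734) bin; outer x [-17.13226444  39.97398224] [38.57359308 94.45809795]
wrist2 tin 1445 z [12.5513731  83.72099108] range [-18.34604093  38.15383064] [41.66945665 95.88927052]
   circ ((11.636276245117188, 66.42314910888672), 30.055160522460938) bin; outer x [-17.19064065  39.53443251] [39.6047445 94.2375552]
   circ ((11.636276245117188, 66.42314910888672), 30.055160522460938) bin; outer x [-17.25801366  39.90267804] [38.64832766 94.37696069]
```

```bash
cat >> h.py <<'E'
CUP=np.array([.0108,.067,.008])
RG=Rb*Rn.from_euler("y",-30,degrees=True)*down(np.pi)
zt=RG.apply([0,0,1])
G=binp(CUP+[0,0,.047])+.019*zt   # TCP at grasp
E
python3 - <<'E'
from h import *
print(G,zt); d,r=plan([.46,.20,.30],RG); print(d/4,r/12)
E
```

```text
[0.64963585 0.20958063 0.03854552] [ 0.4999     -0.00999933 -0.8660254 ]
pos [0.3622 0.1482 0.3955] t 8.3 shift [0.0534 0.0967 0.0957] turn [-23.36 -23.52 -87.66] rows 2.923057213988176 10.910228306211897
[0.01334836 0.02417732 0.0239232 ] [-1.94678766 -1.96023614 -7.30493735]
```

```bash
python3 -m crank '[[0,[0.0133,0.024,0.024],[0,0,0]],[0,[0.0133,0.024,0.024],[0,0,0]],[0,[0.0133,0.024,0.024],[0,0,0]],[0,[0.0133,0.024,0.024],[0,0,0]]]'
python3 -m crank '[[0,[0,0,0],[-1.95,-1.96,-7.3]],[0,[0,0,0],[-1.95,-1.96,-7.3]],[0,[0,0,0],[-1.95,-1.96,-7.3]],[0,[0,0,0],[-1.95,-1.96,-7.3]],[0,[0,0,0],[-1.95,-1.96,-7.3]],[0,[0,0,0],[-1.95,-1.96,-7.3]]]'
python3 -m crank '[[0,[0,0,0],[-1.95,-1.96,-7.3]],[0,[0,0,0],[-1.95,-1.96,-7.3]],[0,[0,0,0],[-1.95,-1.96,-7.3]],[0,[0,0,0],[-1.95,-1.96,-7.3]],[0,[0,0,0],[-1.95,-1.96,-7.3]],[0,[0,0,0],[-1.95,-1.96,-7.3]]]'
python3 - <<'E'
from h import *
d,r=plan(G-.18*zt,RG); print(robot.get_obs()["joint_positions"].round(2))
E
```

```text
time: 8.7
tool_pos: [0.4654, 0.1998, 0.2957]
ee_rot: [-3.139, 0.001, 1.55]
wrist_force: [0.4, -0.6, 0.7]
width: 0.0658
finger_force: 0.0
time: 9.3
tool_pos: [0.4647, 0.1995, 0.2963]
ee_rot: [3.033, 0.261, 2.312]
wrist_force: [0.2, 0.3, -0.8]
width: 0.0941
finger_force: 0.0
time: 9.9
tool_pos: [0.4644, 0.1996, 0.2963]
ee_rot: [-3.138, 0.521, 3.126]
wrist_force: [-0.4, -0.4, 1.0]
width: 0.0944
finger_force: 0.0
pos [0.4644 0.1996 0.2963] t 9.9 shift [-0.0317  0.0139  0.1356] turn [-0.11 -0.14  0.2 ] rows 2.798097360782979 0.0318257783557936
[ 0.45 -0.36  1.68 -0.24  1.36 -1.11]
```

```bash
python3 -m crank '[[0,[-0.008,0.0035,0.034],[0,0,0]],[0,[-0.008,0.0035,0.034],[0,0,0]],[0,[-0.008,0.0035,0.034],[0,0,0]],[0,[-0.008,0.0035,0.034],[0,0,0]],[0,[0,0,0],[0,0,0]]]'
python3 - <<'E'
from h import *
plan(G,RG)
s=snap("wrist"); cv2.imwrite("pics/w4.png",s["color"][...,::-1])
X=cloud(s); hsv=cv2.cvtColor(s["color"],cv2.COLOR_RGB2HSV)
Q=Rb.inv().apply((X-B).reshape(-1,3)).reshape(X.shape)
m=(abs(Q[...,0]-.01)<.05)&(abs(Q[...,1]-.067)<.05)&(Q[...,2]<.1)&(Q[...,2]>.06)&(hsv[...,0]>45)&(hsv[...,0]<95)&(hsv[...,1]>30)
p=Q[m]*1000; print(len(p),cv2.minEnclosingCircle(p[:,:2].astype(np.float32)),p[:,2].max())
E
```

```text
time: 10.4
tool_pos: [0.5593, 0.2096, 0.1879]
ee_rot: [-3.135, 0.51, 3.119]
wrist_force: [-0.9, -0.0, 0.1]
width: 0.0941
finger_force: 0.0
pos [0.5593 0.2096 0.1879] t 10.4 shift [-0.0059  0.0031  0.1744] turn [-0.42 -0.77 -0.11] rows 3.490111428279166 0.10289503325236428
1588 ((11.796354293823242, 66.33775329589844), 30.072261810302734) 83.63131117584379
```

View pics/w4.png

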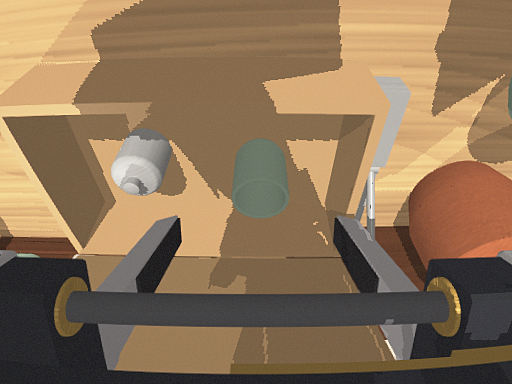

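The cup is at column 260, between the fingers (180 to 335), and the measured centre agrees. I go in.

```bash
python3 -m crank '[[0,[-0.001,0.0003,0.03],[0,0.1,0]],[0,[-0.001,0.0003,0.03],[0,0,0]],[0,[-0.001,0.0003,0.03],[0,0,0]],[0,[-0.001,0.0003,0.03],[0,0,0]],[0,[-0.001,0.0003,0.03],[0,0,0]],[0,[-0.001,0,0.02],[0,0,0]],[0,[0,0,0],[0,0,0]],[0,[0,0,0],[0,0,0]]]'
python3 -c "
from h import *
plan(G,RG)"
```

```text
time: 11.25
tool_pos: [0.6506, 0.2104, 0.0531]
ee_rot: [-3.141, 0.522, 3.118]
wrist_force: [-0.4, 0.3, 0.3]
width: 0.0938
finger_force: 0.0
pos [0.6506 0.2104 0.0531] t 11.25 shift [ 0.0081 -0.0008  0.0122] turn [-0.12 -0.1  -0.18] rows 0.2923659015606611 0.02809622546903249
```

```bash
python3 -m crank '[[0,[0.004,-0.0004,0.006],[0,0,0]],[0,[0.004,-0.0004,0.006],[0,0,0]],[0,[0,0,0],[0,0,0]],[0.35,[0,0,0],[0,0,0]],[0.35,[0,0,0],[0,0,0]]]'
python3 -m crank '[[1,[0,0,0],[0,0,0]],[1,[0,0,0],[0,0,0]],[1,[0,0,0],[0,0,0]],[1,[0,0,0],[0,0,0]],[1,[0,0,0],[0,0,0]]]'
python3 -c "
from h import *
plan(G,RG)"
```

```text
time: 11.75
tool_pos: [0.6496, 0.2093, 0.0379]
ee_rot: [-3.141, 0.522, 3.118]
wrist_force: [-0.3, 0.0, -0.2]
width: 0.082
finger_force: 0.0
time: 12.25
tool_pos: [0.6497, 0.2094, 0.0377]
ee_rot: [-3.141, 0.521, 3.118]
wrist_force: [0.1, 1.6, -0.1]
width: 0.0597
finger_force: 30.0
pos [0.6497 0.2094 0.0377] t 12.25 shift [-0.0003  0.0002 -0.0007] turn [-0.13 -0.12 -0.19] rows 0.016494926719986824 0.029982870728685513
```

```bash
python3 -m crank '[[1,[0,0,-0.01],[0,0,0]],[1,[0,0,-0.02],[0,0,0]],[1,[0,0,-0.025],[0,0,0]],[1,[0,0,-0.03],[0,0,0]],[1,[0,0,-0.03],[0,0,0]],[1,[0,0,-0.03],[0,0,0]],[1,[0,0,-0.03],[0,0,0]],[1,[0,0,-0.02],[0,0,0]]]'
python3 - <<'E'
from h import *
SA=np.array([.5055,-.325,.008]); a=np.arctan2(SA[1],SA[0])
Rs=Rn.from_euler("z",a)*Rn.from_euler("y",-30,degrees=True)*down(np.pi)
# waypoint above the saucer, same orientation first
g=SA+[0,0,.047]+.019*Rs.apply([0,0,1])
print(g); plan(g+[0,0,.17],Rs); print(robot.get_obs()["joint_positions"].round(2))
s=dict(np.load("pics/scene.npz")); X=cloud(s)
m=(X[...,2]>.04)&(X[...,0]>.3)&(X[...,0]<.85)&(X[...,1]<-.1)&(X[...,1]>-.6)
k,l,st,ce=cv2.connectedComponentsWithStats(m.astype(np.uint8))
for i in range(1,k):
    if st[i,4]>30: p=X[l==i]; print(p.min(0).round(3),p.max(0).round(3))
E
```

```text
time: 13.05
tool_pos: [0.5512, 0.2116, 0.2084]
ee_rot: [-3.141, 0.521, 3.118]
wrist_force: [0.4, -0.5, -3.1]
width: 0.0599
finger_force: 30.0
[ 0.51349094 -0.3301376   0.03854552]
pos [0.5512 0.2116 0.2084] t 13.05 shift [ 0.0214 -0.5425 -0.0123] turn [15.65 -0.12 27.18] rows 10.861293146902915 3.651142429265912
[ 0.39 -0.16  1.7  -0.22  1.13 -1.11]
[ 0.681 -0.284  0.059] [ 0.727 -0.228  0.155]
[ 0.67  -0.412  0.04 ] [ 0.738 -0.341  0.107]
[ 0.696 -0.6    0.046] [ 0.747 -0.546  0.163]
[ 0.842 -0.123  0.041] [ 0.85  -0.1    0.071]
[ 0.841 -0.246  0.041] [ 0.85  -0.2    0.072]
[ 0.742 -0.6    0.04 ] [ 0.82  -0.588  0.157]
```

```bash
python3 -m crank '[[1,[0.0015,-0.02,-0.001],[0,0,0]],[1,[0.0015,-0.035,-0.001],[0,0,0]],[1,[0.0015,-0.04,-0.001],[0,0,0]],[1,[0.0015,-0.04,-0.001],[0,0,0]],[1,[0.0015,-0.04,-0.001],[0,0,0]],[1,[0.0015,-0.04,-0.001],[0,0,0]],[1,[0.0015,-0.04,-0.001],[0,0,0]],[1,[0.0015,-0.04,-0.001],[0,0,0]]]'
python3 -m crank '[[1,[0.0015,-0.04,-0.001],[0,0,0]],[1,[0.0015,-0.04,-0.001],[0,0,0]],[1,[0.0015,-0.04,-0.001],[0,0,0]],[1,[0.0015,-0.04,-0.001],[0,0,0]],[1,[0.0015,-0.04,-0.001],[0,0,0]],[1,[0.0015,-0.035,0],[0,0,0]],[1,[0.0015,-0.0175,0],[0,0,0]]]'
python3 -m crank '[[1,[0,0,0],[2.6,0,4.53]],[1,[0,0,0],[2.6,0,4.53]],[1,[0,0,0],[2.6,0,4.53]],[1,[0,0,0],[2.6,0,4.53]],[1,[0,0,0],[2.6,0,4.53]],[1,[0,0,0],[2.6,0,4.53]],[1,[0,0,0],[0,0,0]]]'
cat >> h.py <<'E'
SA=np.array([.5055,-.325,.008]); aS=np.arctan2(SA[1],SA[0])
RS=Rn.from_euler("z",aS)*Rn.from_euler("y",-30,degrees=True)*down(np.pi)
GS=SA+[0,0,.047]+.019*RS.apply([0,0,1])
E
python3 - <<'E'
from h import *
plan(GS+[0,0,.02],RS)
s=snap("scene"); np.savez("pics/scene3",**s); cv2.imwrite("pics/s5.png",cv2.resize(s["color"][60:360,60:460][...,::-1],(800,600)))
w=snap("side"); np.savez("pics/side3",**w)
X=cloud(w); c=w["color"].astype(int)
for q in (s,w):
    X=cloud(q); c=q["color"].astype(int); hsv=cv2.cvtColor(q["color"],cv2.COLOR_RGB2HSV)
    m=(abs(X[...,0]-.505)<.09)&(abs(X[...,1]+.325)<.09)&(X[...,2]>.1)&(X[...,2]<.32)&(hsv[...,0]>45)&(hsv[...,0]<88)&(hsv[...,1]>30)
    p=X[m]; print(len(p), p.min(0) if len(p) else 0,p.max(0) if len(p) else 0)
    m=(abs(X[...,0]-.505)<.075)&(abs(X[...,1]+.325)<.075)&(abs(X[...,2]-.008)<.008)&(c.sum(2)<260)
    p=X[m]; print("saucer",len(p), p.min(0) if len(p) else 0,p.max(0) if len(p) else 0)
E
```

```text
time: 13.85
tool_pos: [0.5294, -0.084, 0.207]
ee_rot: [-3.141, 0.519, 3.118]
wrist_force: [-0.1, -1.3, -2.5]
width: 0.0601
finger_force: 30.0
time: 14.55
tool_pos: [0.5118, -0.3375, 0.2058]
ee_rot: [-3.141, 0.518, 3.115]
wrist_force: [-0.3, 0.5, -2.8]
width: 0.0605
finger_force: 30.0
time: 15.25
tool_pos: [0.5135, -0.3325, 0.2063]
ee_rot: [-3.141, 0.519, 2.574]
wrist_force: [0.1, 1.1, -3.0]
width: 0.0601
finger_force: 30.0
pos [ 0.5135 -0.3325  0.2063] t 15.25 shift [0.0744 0.002  0.1277] turn [ 0.1  -0.25  0.2 ] rows 2.9557405531332925 0.03907943713142389
457 [ 0.47811476 -0.35801404  0.18310782] [ 0.53981044 -0.30337753  0.25866709]
saucer 762 [ 4.51259170e-01 -3.78587519e-01  8.46484167e-05] [ 0.55983219 -0.27215846  0.01598314]
14 [ 0.47712616 -0.32201463  0.20085161] [ 0.48546123 -0.31178563  0.22417479]
saucer 0 0 0
```

View pics/s5.png

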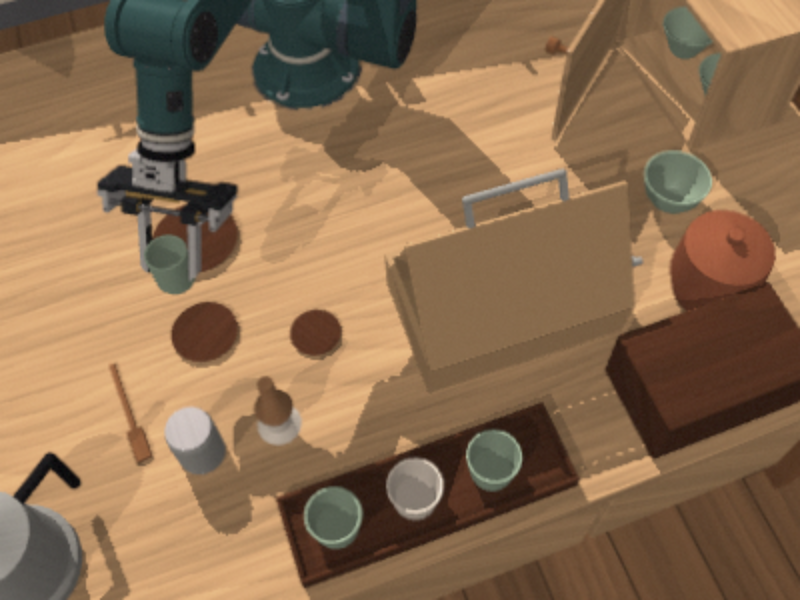

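The cup is held upright, the lid is propped, and the saucer at (205,332) is undisturbed. I lower the cup.

```bash
python3 -m crank '[[1,[0.0124,0.0003,0.0213],[0,0,0]],[1,[0.0124,0.0003,0.0213],[0,0,0]],[1,[0.0124,0.0003,0.0213],[0,0,0]],[1,[0.0124,0.0003,0.0213],[0,0,0]],[1,[0.0124,0.0003,0.0213],[0,0,0]],[1,[0.0124,0.0003,0.0213],[0,0,0]],[1,[0,0,0],[0,0,0]],[1,[0,0,0],[0,0,0]]]'
python3 -c "
from h import *
plan(GS,RS)"
```

```text
time: 16.15
tool_pos: [0.5132, -0.3334, 0.0589]
ee_rot: [-3.141, 0.52, 2.571]
wrist_force: [-0.6, -0.6, -2.1]
width: 0.0602
finger_force: 30.0
pos [ 0.5132 -0.3334  0.0589] t 16.15 shift [0.0114 0.0029 0.017 ] turn [-0.01 -0.19  0.03] rows 0.4128592257836323 0.0221533122973998
```

```bash
python3 -m crank '[[1,[0.0025,0.001,0.0043],[0,0,0]],[1,[0.0025,0.001,0.0043],[0,0,0]],[1,[0.0025,0.001,0.0043],[0,0,0]],[1,[0.0015,0,0.0026],[0,0,0]],[1,[0,0,0],[0,0,0]],[1,[0,0,0],[0,0,0]]]'
python3 -c "
from h import *
plan(GS,RS)"
```

```text
time: 16.75
tool_pos: [0.5151, -0.3305, 0.0412]
ee_rot: [-3.141, 0.521, 2.571]
wrist_force: [0.7, 0.2, -1.9]
width: 0.0602
finger_force: 30.0
pos [ 0.5151 -0.3305  0.0412] t 16.75 shift [ 0.0027 -0.0005  0.0015] turn [-0.02 -0.13  0.04] rows 0.06280510379771478 0.01627972773162611
```

```bash
python3 -m crank '[[1,[0.001,0,0.0012],[0,0,0]],[1,[0.001,0,0.0012],[0,0,0]],[1,[0,0,0],[0,0,0]],[1,[0,0,0],[0,0,0]]]'
python3 -m crank '[[1,[0.0005,0,0.0009],[0,0,0]],[1,[0,0,0],[0,0,0]],[1,[0,0,0],[0,0,0]]]'
```

```text
time: 17.15
tool_pos: [0.5146, -0.3303, 0.0381]
ee_rot: [-3.141, 0.521, 2.571]
wrist_force: [-0.5, -0.1, -2.7]
width: 0.0601
finger_force: 30.0
time: 17.45
tool_pos: [0.515, -0.3306, 0.0377]
ee_rot: [-3.141, 0.522, 2.571]
wrist_force: [-0.7, 0.8, -0.2]
width: 0.0599
finger_force: 30.0
```

```bash
python3 -m crank '[[1,[0.0003,0,0.0005],[0,0,0]],[1,[0,0,0],[0,0,0]],[0.8,[0,0,0],[0,0,0]],[0,[0,0,0],[0,0,0]],[0,[0,0,0],[0,0,0]],[0,[0,0,0],[0,0,0]],[0,[0,0,0],[0,0,0]]]'
python3 -m crank '[[0,[0,0,-0.02],[0,0,0]],[0,[0,0,-0.03],[0,0,0]],[0,[0,0,-0.03],[0,0,0]],[0,[0,0,-0.03],[0,0,0]],[0,[0,0,-0.03],[0,0,0]],[0,[0,0,-0.03],[0,0,0]],[0,[0,0,0],[0,0,0]],[0,[0,0,0],[0,0,0]]]'
python3 - <<'E'
from h import *
s=snap("scene"); X=cloud(s); c=s["color"].astype(int); hsv=cv2.cvtColor(s["color"],cv2.COLOR_RGB2HSV)
m=(abs(X[...,0]-.505)<.09)&(abs(X[...,1]+.325)<.09)&(X[...,2]>.012)&(X[...,2]<.1)&(hsv[...,0]>45)&(hsv[...,0]<88)&(hsv[...,1]>30)
p=X[m]; r=p[p[:,2]>.07]; print(len(p),p[:,2].max(),cv2.minEnclosingCircle((r[:,:2]*1000).astype(np.float32)))
m=(abs(X[...,0]-.505)<.075)&(abs(X[...,1]+.325)<.075)&(X[...,2]<.015)&(c.sum(2)<260); p=X[m]; print("saucer",p.min(0),p.max(0))
cv2.imwrite("pics/s6.png",cv2.resize(s["color"][60:360,60:460][...,::-1],(800,600)))
E
```

```text
time: 18.15
tool_pos: [0.5146, -0.3303, 0.0362]
ee_rot: [-3.141, 0.521, 2.571]
wrist_force: [0.8, 0.5, 0.6]
width: 0.0887
finger_force: 0.0
time: 18.95
tool_pos: [0.4436, -0.2846, 0.1844]
ee_rot: [-3.141, 0.523, 2.571]
wrist_force: [1.0, -0.6, -0.2]
width: 0.0937
finger_force: 0.0
376 0.0874628440976116 ((511.3862609863281, -326.4839172363281), 31.61749267578125)
saucer [ 0.45899867 -0.37826298 -0.00380193] [ 0.56219832 -0.27131413  0.01494129]
```

View pics/s6.png

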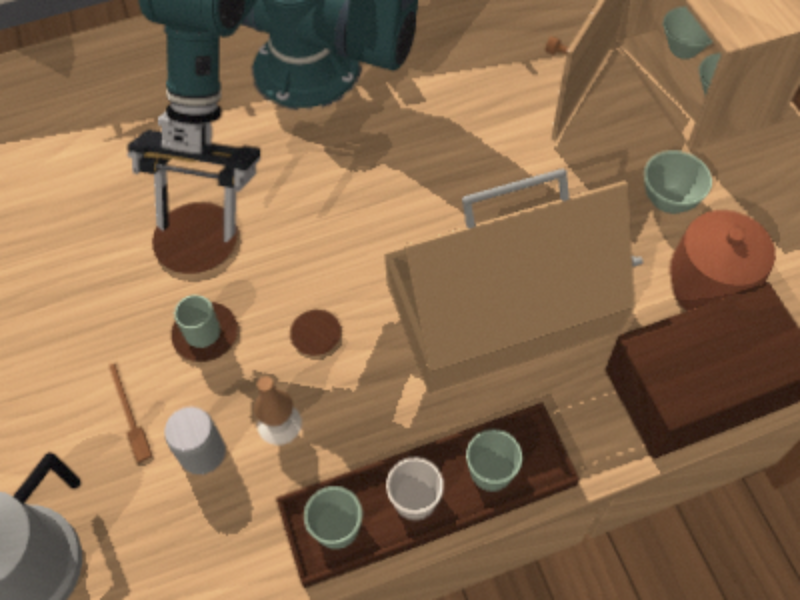

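The cup stands upright near the middle of the saucer (198,330), the lid is propped and the hand is clear. I hand in.

```bash
python3 -c "
from bench import robot
print(robot.close_job())"
```

```text
the job is handed in; nothing more can be done
None
```

The job is handed in at about 19 s on the robot's clock: in the last picture the lid is propped on its stay, the cup stands upright within about 6 mm of the saucer's centre and the hand is clear; the tin, left alone throughout, was last seen standing before I lifted the cup, and no verdict came back.

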